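# Shift the feed lever of the tool-mark test rig to the green slot

## Robot

A 6-joint arm with a two-finger parallel gripper is mounted at the origin on the work surface. World frame = base frame: x ahead of the robot, y to its left, z up, the work surface at z = 0. Lengths are in mm, angles in rad, forces in N, time in s.
With the tool pointing down it reaches from about 275 to 1000 mm from the base axis. Payload 8.4 kg.
Tool frame: the origin (TCP) lies midway between the tips of the shut fingers; the grasp point (between the pads) lies 19 mm behind it; z points along the fingers, y is the line along which they close (so a half turn about z gives the same grasp; the last joint's range is limited). The gripper opens to 85 mm and grips with 20 to 120 N. Pads are 22 mm wide; open, the fingers measure 114 mm over their backs; the gripper's body (76 mm by 85 mm) begins 54 mm behind the grasp point. The pads swing forward as they close: fully open they stand 13 mm farther back than shut.
Start: joints at [1.269, 0.353, 1.633, -0, 1.155, -0.002], TCP at [184.579, 597.125, 231.281] pointing down, gripper open.
Joint ranges: [-2.63, 2.63], [-0.92, 2.1], [0.06, 2.66], [-1.3, 4.44], [0, 2.69], [-3.02, 3.02]. Speed limits (rad/s): [2.22, 2.22, 2.79, 3.14, 3.14, 3.14].

## Interface

Orientations are given as [roll, pitch, yaw] about the fixed x, y, z axes, in that order (R = Rz(yaw) Ry(pitch) Rx(roll)).
In Python, from rig import r gives the robot as it stands.
- The arm moves only by the shell command python3 -m inch 'ROWS' [OPENING] [FORCE]. ROWS is JSON, a list that holds one entry, the list of rows, each a list of 6 numbers: the shift along the tool's x, y, z scaled (see below), then the turn, a rotation vector about the tool's x, y, z scaled (see below). In form: [[[tx, ty, tz, wx, wy, wz], ...]]. A call has 1 to 8 rows; each row is the pose to reach, as a shift and turn from the pose commanded when the call began, along the tool's axes at that moment, turning the shorter way round; what a row does not reach only later rows make up. The controller multiplies each number of a shift by 20 cm and each number of a turn by pi rad. A row lasts 1/12 s, in which the tool goes at most 41.7 mm and 7.16 degrees, less where a joint would pass 70% of its speed; a pose out of reach is approached as far as the arm can. A call with a number of a shift or a turn outside -1 to 1 is refused whole. A call with a gripper value outside its range is refused whole. OPENING is the gripper's target within -1 to 1 (fully open at 1, half-way at 0, shut at -1), set as the call begins (- or left out, the last holds). The fingers move at their own pace and stop on an object; FORCE is the grip in N (left out, the last holds). Time passes only in rows, so rows that repeat a pose let the fingers close. It gives the time, the measured TCP pose, the force, the opening and the grip force at its end, in the units of the state.
- r.sense(): the state, without advancing time (a new reading comes with each control period).
- r.grab_frame(name): name is "side" or "top" or "wrist"; returns the picture (400x640x3 uint8, red, green, blue); there is no depth.
- r.camera_info(name): a dict with "K" (3x3 intrinsics, pixels), "rvec" (rotation vector, rad) and "tvec" (3), from world to camera coordinates, as OpenCV has them; the wrist camera has in their place "mount" (4x4, takes a point from camera to tool coordinates, whose origin is the TCP and whose axes are the flange's). Camera axes: x right, y down, z forward; pixel columns grow to the right and rows downward; lengths in mm; the calibration is good to about 2 mm. A picture is of the moment at which its call begins: read the wrist's pose just before it. camera_info takes no time and is no camera call.
- r.sign_off(): hands the job in; it is judged then, once.
The state is a dict: "clock": time; "qpos": joint angles; "qvel": joint speeds; "joint_efforts": joint torques, N m; "eef_pos": TCP position; "tcp_rot": TCP orientation; "contact_force": force on the tool from outside, world axes, zero at the start; "wrist_torque": the same for the moment, N m; "opening": opening from 0.0 (shut) to 1.0 (fully open); "grasp_force": force on a finger pad.
Only numpy, scipy, OpenCV 4.12 (cv2) and the standard library are available. Lean on these libraries where they do the work, as an engineer would, in place of code of your own. Each camera call takes 0.05 s, during which the arm holds its last target. There are 200 camera calls.

## Task

Set the feed of the tool-mark test rig for the next sample: push its black gear lever out of the slot it is parked in and along the H-shaped gate until it is fully home in the slot marked by the green dot, and leave it there. Only push the lever with the fingertips or the outside of the fingers, never taking the handle between them, do not push it home into the yellow or red slot on the way, and leave everything else on the bench where it is.

Things in the scene. Friction and masses are not known exactly. Their poses are not given: they have to be found in the camera images.
- rig: tool-mark test rig, fixed: aluminium base plate 200 x 420 x 16 mm; in its middle a blue gearbox 150 x 150 mm, its white top plate 100 mm above the table; dark motor on the right (-y) side, up to 91 mm; drag bed on the left (+y) side, up to 65 mm. Origin on the table under the middle of the gearbox; x to the far side, y to the left along the base plate, z up
- gate_middle (a point): middle of the H-shaped gate, on the top plate, axes as the rig's. Two slots run along x, joined at x = 0 by a channel along y. Fully home in its four slot ends the handle's middle is at x = +-49, y = +-41 mm here. The lever is parked in the one at x +, y - (far right, black dot); the others have the green, yellow and red dots, in any order
- lever_handle (a point): middle of the lever's upright black handle (thin orange band): a cylinder 24 mm in diameter, 60 mm long, on a 10 mm stem; point z is along it. It is 170 mm from the tilt pivot, which is 10 mm above the rig's origin: upright the handle spans 150 to 210 mm above the table, in a slot (leaning 22 degrees outward) about 135 to 200 mm
- lever_fore (a joint): tilt of the lever along the rig's x: 0 in the cross channel, + to the far side, stops at +-0.305 rad. About 2.5 N at the handle moves it; no spring, it stays where left. It can cross between the slots only while the handle's middle is within about 9 mm of x = 0 (rounded corners help it in)
- lever_side (a joint): tilt of the lever along the rig's y: + to the left, stops at +-0.27 rad (handle's middle 45 mm to the side); about 0.245 in the middle of a slot, where it has about 4 mm of sideways play at the handle. Same stiffness; pushed against the side stop at x near 0 it is free to enter the slots there
- dot_green: green enamel dot, 22 mm across and 3 mm thick, lying on the white gate plate (plate top 100 mm above the table) just outside a corner of the H-shaped gate; marks the slot at that corner. Origin at its underside's centre. The middle of the handle stands straight above it (1 to 2 mm past it in x), 168 mm above the table, with the lever fully home in that slot
- dot_yellow: yellow enamel dot, 22 mm across and 3 mm thick, lying on the white gate plate (plate top 100 mm above the table) just outside a corner of the H-shaped gate; marks the slot at that corner. Origin at its underside's centre. The middle of the handle stands straight above it (1 to 2 mm past it in x), 168 mm above the table, with the lever fully home in that slot
- dot_red: red enamel dot, 22 mm across and 3 mm thick, lying on the white gate plate (plate top 100 mm above the table) just outside a corner of the H-shaped gate; marks the slot at that corner. Origin at its underside's centre. The middle of the handle stands straight above it (1 to 2 mm past it in x), 168 mm above the table, with the lever fully home in that slot
- lock_cylinder: brass lock-cylinder sample, 60 x 17 x 33 mm, standing loose on the rig's base plate in front of its motor; origin at the centre of its underside
- powder_jar: small lidded jar, 42 mm across and 55 mm tall, standing loose on the rig's base plate behind its motor; origin at the centre of its underside
- cast_white: white plaster dental cast, about 75 x 60 x 26 mm, on the table to the left; origin under its middle
- cast_orange: orange-brown dental cast, about 75 x 60 x 26 mm, on the table to the left; origin under its middle
- screwdriver: screwdriver lying on the table to the left; origin under its middle
- beaker: empty glass beaker, 68 mm across and 90 mm tall, on the table to the right; origin at the centre of its underside
- sample_tin: blue open tin, 90 x 130 x 35 mm, on the table to the right; origin at the centre of its underside

How it is judged:
By the outcome, as a careful person would: the job done as asked, in the order asked, and still so for the second after the job is handed in, with the robot touching nothing.
It also fails if it takes over 59 s, if anything falls off the work surface, if the arm or the gripper's body presses on something with over 40 N, if the wrist force passes 120 N, or if a joint passes its speed limit or range.

## Working session

There is one attempt and no reset: what is moved stays moved. The work goes in short steps, Python scripts to look and compute and a shell command to move; the robot and the scene stay as the last step left them, time stands still between calls to the robot, and variables do not carry over. Pictures are saved under pics/ and viewed, at most 10 in all, crops included, and the job is handed in when it is done.

```bash
mkdir -p pics
python3 - <<'E'
from rig import r
import cv2,numpy as np
s=r.sense();print(s)
for n in("top","side"):
    f=r.grab_frame(n);cv2.imwrite(f"pics/{n}0.png",f[:,:,::-1]);i=r.camera_info(n);print(n,i)
E
```

```text
{'clock': 0.0, 'qpos': array([ 1.26860273e+00,  3.53670267e-01,  1.63416251e+00,  1.45284695e-06,
        1.15521875e+00, -2.38797590e-03]), 'qvel': array([-0.00191471, -0.00016353,  0.0006082 , -0.00049268, -0.00043045,
       -0.00153192]), 'joint_efforts': array([-2.04978896e-03, -6.05238390e+01, -3.42066658e+01, -1.93101587e-04,
        9.30500304e-03,  7.08375055e-06]), 'eef_pos': array([184.42735961, 596.64531094, 230.5357404 ]), 'tcp_rot': array([-3.14013379e+00, -4.81206922e-06,  2.84178644e+00]), 'contact_force': array([ 0.38203936, -0.23713249, -0.65724254]), 'wrist_torque': array([0.0649598 , 0.00095612, 0.02755646]), 'grasp_force': 0.0, 'opening': 0.9992461586368573}
top {'K': array([[390.43788676,   0.        , 318.1754184 ],
       [  0.        , 390.43788676, 196.68857284],
       [  0.        ,   0.        ,   1.        ]]), 'rvec': array([ 2.18660548, -2.13932425,  0.16467454]), 'tvec': array([ -16.77762319,  556.83424748, 1161.48200201])}
side {'K': array([[500.76133612,   0.        , 316.09407306],
       [  0.        , 500.76133612, 193.16863825],
       [  0.        ,   0.        ,   1.        ]]), 'rvec': array([ 2.12948722, -0.20293107,  0.09645305]), 'tvec': array([-529.23752164,  167.68522098, 1602.341987  ])}
```

View pics/top0.png

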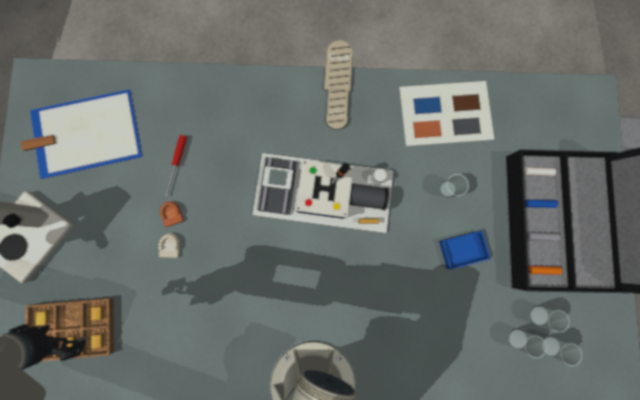

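View pics/side0.png

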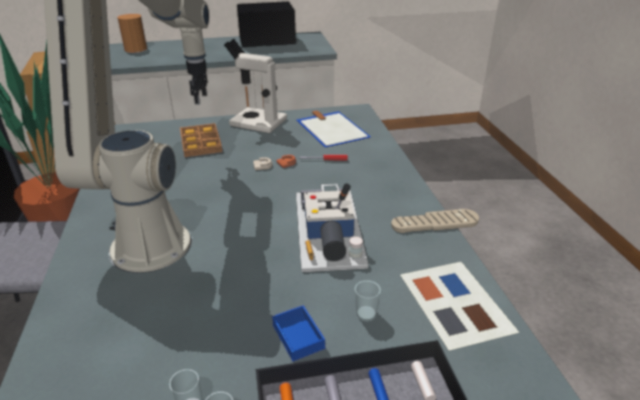

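The top view shows green at about (313,170), red (309,202), yellow (337,206) and the lever at (343,170). Green is therefore the far-left slot, so the path is back to x=0, left, then forward.

```bash
cat > h.py <<'E'
from rig import r
import cv2,numpy as np
def ray(n,uv,z,pose=None):
    i=r.camera_info(n);R=cv2.Rodrigues(i["rvec"])[0];t=np.array(i["tvec"]).ravel()
    d=R.T@np.linalg.inv(i["K"])@np.array([uv[0],uv[1],1.]);c=-R.T@t
    return c+d*(z-c[2])/d[2]
def blobs(f,box):
    h=cv2.cvtColor(f,cv2.COLOR_RGB2HSV);o={}
    for k,(a,b) in dict(green=(45,85),yellow=(20,33),red=(0,6)).items():
        m=cv2.inRange(h,(a,130,80),(b,255,255));x0,y0,x1,y1=box
        q=np.zeros_like(m);q[y0:y1,x0:x1]=m[y0:y1,x0:x1]
        n,l,st,c=cv2.connectedComponentsWithStats(q)
        if n>1:
            j=1+st[1:,4].argmax();o[k]=(c[j],st[j,4])
    return o
E
python3 - <<'E'
from h import *
f=cv2.imread("pics/top0.png")[:,:,::-1].copy()
b=blobs(f,(295,160,350,215));P={}
for k,(c,a) in b.items(): P[k]=ray("top",c,103);print(k,c,a,P[k])
f2=cv2.imread("pics/side0.png")[:,:,::-1].copy()
for k,(c,a) in blobs(f2,(300,185,360,220)).items(): print("side",k,c,a,ray("side",c,103))
print("camtop",ray("top",(320,200),900))
mid=(P["green"]+P["yellow"])/2;d=P["green"]-P["red"];print("mid",mid,"yaw",np.arctan2(d[1],d[0]),np.linalg.norm(d))
d=P["red"]-P["yellow"];print("yaw2",np.arctan2(-d[0],d[1]),np.linalg.norm(d))
E
```

```text
green [312.66666667 170.        ] 18 [626.59549567  14.39370801 103.        ]
yellow [336.36666667 205.63333333] 30 [523.44362348 -56.45157767 103.        ]
red [308.2962963  202.22222222] 27 [531.50535166  24.91282549 103.        ]
side yellow [314.5 211. ] 14 [523.27935245 -59.68714416 103.        ]
side red [312.5 196.5] 8 [532.00331926  24.31835497 103.        ]
camtop [440.13185311  10.6063688  900.        ]
mid [575.01955957 -21.02893483 103.        ] yaw -0.11017462630633483 95.67020078864303
yaw2 -0.09875942055611599 81.7628128357241
```

```bash
cat > to.py <<'E'
import sys,numpy as np
from h import *
from scipy.spatial.transform import Rotation as Ro
O=np.array([575,-21,0.]);Y=-0.105;W=Ro.from_euler("z",Y)
def rel(x,y,z):
    s=r.sense();T=Ro.from_euler("xyz",s["tcp_rot"])
    D=Ro.from_euler("xyz",[np.pi,0,np.pi+Y])
    d=T.inv().apply(O+W.apply([x,y,z])-s["eef_pos"])/200
    return np.r_[d,(T.inv()*D).as_rotvec()/np.pi].round(3)
if __name__=="__main__":
    s=r.sense();print("clock",s["clock"],"rigTCP",W.inv().apply(s["eef_pos"]-O).round(1),"F",W.inv().apply(s["contact_force"]).round(1))
    print(rel(*map(float,sys.argv[1:4])))
E
python3 to.py 95 -41 290
```

```text
clock 0.1 rigTCP [-453.1  573.4  230.6] F [-0.2 -0.2 -1. ]
[-3.283 -2.484 -0.294 -0.    -0.    -0.062]
```

```bash
python3 -m inch '[[[-0.2,-0.15,-0.3,0,0,-0.03],[-0.4,-0.3,-0.3,0,0,-0.062],[-0.6,-0.45,-0.3,0,0,-0.062],[-0.8,-0.6,-0.3,0,0,-0.062],[-0.95,-0.72,-0.3,0,0,-0.062],[-0.95,-0.72,-0.3,0,0,-0.062],[-0.95,-0.72,-0.3,0,0,-0.062],[-0.95,-0.72,-0.3,0,0,-0.062]]]' -1 30; python3 to.py 95 -41 290
```

```text
clock: 0.77
eef_pos: [324.8, 401.5, 291.4]
tcp_rot: [-3.141, 0.0, 3.033]
contact_force: [-0.8, -0.7, -0.2]
opening: 0.002
grasp_force: 0.0
clock 0.7667 rigTCP [-293.1  393.9  291.4] F [-0.7 -0.7 -0.2]
[-1.948e+00 -2.168e+00  8.000e-03 -0.000e+00  0.000e+00 -1.000e-03]
```

```bash
python3 -m inch '[[[-0.9,-1,0,0,0,0],[-0.9,-1,0,0,0,0],[-0.9,-1,0,0,0,0],[-0.9,-1,0,0,0,0],[-0.9,-1,0,0,0,0],[-0.9,-1,0,0,0,0],[-0.9,-1,0,0,0,0],[-0.9,-1,0,0,0,0]]]' >/dev/null
python3 -m inch '[[[-0.9,-1,0,0,0,0],[-0.9,-1,0,0,0,0],[-0.9,-1,0,0,0,0],[-0.9,-1,0,0,0,0],[-0.9,-1,0,0,0,0],[-0.9,-1,0,0,0,0],[-0.9,-1,0,0,0,0],[-0.9,-1,0,0,0,0]]]' >/dev/null
python3 to.py 95 -41 290
```

```text
clock 2.1 rigTCP [ 67.9  -5.3 290.2] F [-0.1  1.  -0.2]
[-0.136 -0.178  0.001 -0.     0.    -0.001]
```

```bash
python3 -m inch '[[[-0.15,-0.178,0,0,0,0],[-0.15,-0.178,0,0,0,0],[-0.15,-0.178,0,0,0,0],[-0.15,-0.178,0,0,0,0],[-0.15,-0.178,0,0,0,0]]]' 
python3 to.py 95 -41 165
python3 - <<'E'
from h import *
f=r.grab_frame("wrist");cv2.imwrite("pics/w1.png",f[:,:,::-1]);print(r.camera_info("wrist"))
E
```

```text
clock: 2.52
eef_pos: [665.2, -68.5, 291.0]
tcp_rot: [3.141, -0.001, 3.038]
contact_force: [-0.1, 0.1, -0.0]
opening: 0.0
grasp_force: 0.0
clock 2.5167 rigTCP [ 94.7 -37.8 291. ] F [-0.1  0.1 -0. ]
[-0.002 -0.016  0.63   0.    -0.     0.   ]
{'K': array([[303.70027481,   0.        , 315.4841387 ],
       [  0.        , 303.70027481, 202.93094481],
       [  0.        ,   0.        ,   1.        ]]), 'mount': array([[-2.18421331e-04, -9.59023253e-01, -2.83327289e-01,
         7.28547486e+01],
       [ 9.99999966e-01, -1.68505273e-04, -2.00548449e-04,
         8.83581363e-02],
       [ 1.44588484e-04, -2.83327323e-01,  9.59023257e-01,
        -1.42729482e+02],
       [ 0.00000000e+00,  0.00000000e+00,  0.00000000e+00,
         1.00000000e+00]])}
```

View pics/w1.png

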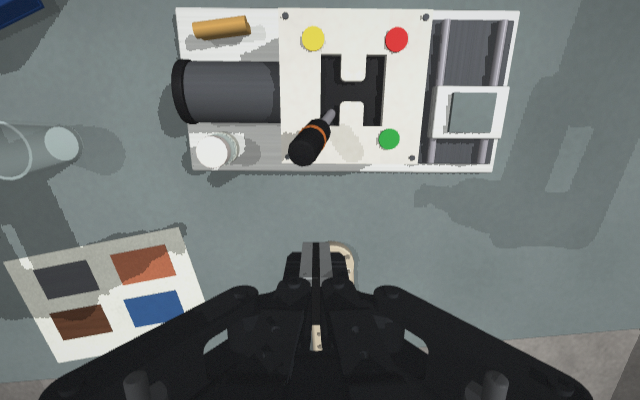

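The wrist view confirms green at (389,139), red (397,40), yellow (313,39), and the handle top near (303,153). I'll check the rig estimate from these.

Run:
```python
from to import *
f=cv2.imread("pics/w1.png")[:,:,::-1].copy()
i=r.camera_info("wrist");s=r.sense();T=Ro.from_euler("xyz",s["tcp_rot"]);M=i["mount"]
for k,(c,a) in blobs(f,(280,10,420,160)).items():
    d=T.apply(M[:3,:3]@np.linalg.inv(i["K"])@[c[0],c[1],1]);o=s["eef_pos"]+T.apply(M[:3,3])
    p=o+d*(103-o[2])/d[2];print(k,c.round(1),a,p.round(1),W.inv().apply(p-O).round(1))
```

```text
green [388.5 138.6] 317 [626.7  14.  103. ] [ 47.7  40.3 103. ]
yellow [312.6  38.4] 421 [522.5 -56.5 103. ] [-48.5 -40.9 103. ]
red [396.   39.1] 435 [531.5  24.8 103. ] [-48.   40.9 103. ]
```

```bash
python3 -m inch '[[[-0.01,-0.016,0.63,0,0,0],[-0.01,-0.016,0.63,0,0,0],[-0.01,-0.016,0.63,0,0,0],[-0.01,-0.016,0.63,0,0,0],[-0.01,-0.016,0.63,0,0,0],[-0.01,-0.016,0.63,0,0,0]]]' >/dev/null
python3 -m inch '[[[0.05,0,0,0,0,0],[0.1,0,0,0,0,0],[0.13,0,0,0,0,0],[0.16,0,0,0,0,0],[0.19,0,0,0,0,0],[0.21,0,0,0,0,0],[0.22,0,0,0,0,0],[0.22,0,0,0,0,0]]]'
python3 to.py 23 -41 165
```

```text
clock: 3.73
eef_pos: [623.2, -69.4, 165.4]
tcp_rot: [3.142, -0.0, 3.036]
contact_force: [1.9, 0.2, 0.7]
opening: -0.002
grasp_force: 0.7
clock 3.7333 rigTCP [ 53.  -43.1 165.4] F [1.8 0.4 0.7]
[ 0.15   0.01   0.002  0.    -0.    -0.   ]
```

```bash
python3 -m inch '[[[0.03,0.01,0,0,0,0],[0.06,0.01,0,0,0,0],[0.09,0.01,0,0,0,0],[0.12,0.01,0,0,0,0],[0.14,0.01,0,0,0,0],[0.15,0.01,0,0,0,0],[0.15,0.01,0,0,0,0],[0.15,0.01,0,0,0,0]]]'
python3 to.py 23 -41 165
python3 - <<'E'
from h import *
f=r.grab_frame("wrist");g=r.grab_frame("side")
cv2.imwrite("pics/w2.png",np.vstack([f[:,120:520][::-1][::-1],cv2.resize(g[160:280,270:390],(400,400))])[:,:,::-1])
im=cv2.imread("pics/w2.png");cv2.imwrite("pics/w2.png",np.hstack([im[:400],im[400:]]))
E
```

```text
clock: 4.4
eef_pos: [593.4, -64.2, 165.1]
tcp_rot: [3.142, -0.001, 3.037]
contact_force: [0.5, -0.3, 1.8]
opening: -0.003
grasp_force: 0.0
clock 4.4 rigTCP [ 22.8 -41.1 165.1] F [ 0.6 -0.2  1.8]
[-0.001  0.     0.     0.    -0.    -0.   ]
```

View pics/w2.png

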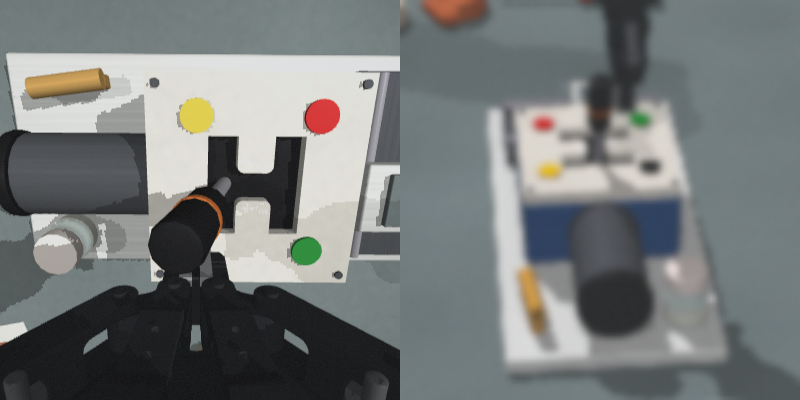

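The left view shows the handle top at about (175,247) in the crop, or (295,247) in the full frame, with the stem leaving the gate near the channel row. I'll measure the handle's x.

```bash
cat >> to.py <<'E'
def wray(c,z):
    i=r.camera_info("wrist");s=r.sense();T=Ro.from_euler("xyz",s["tcp_rot"]);M=i["mount"]
    d=T.apply(M[:3,:3]@np.linalg.inv(i["K"])@[c[0],c[1],1]);o=s["eef_pos"]+T.apply(M[:3,3])
    return W.inv().apply(o+d*(z-o[2])/d[2]-O).round(1)
E
python3 -c "
from to import *
print(wray((295,247),203),wray((345,185),105),wray((323,215),155))"
```

```text
[ -1.6 -48.7 203. ] [ -2.9 -20.8 105. ] [  1.9 -37.  155. ]
```

```bash
python3 -m inch '[[[-0.1,0,0,0,0,0],[-0.14,0,0,0,0,0],[-0.14,-0.1,0,0,0,0],[-0.14,-0.25,0,0,0,0],[-0.14,-0.25,0,0,0,0],[0,-0.25,0,0,0,0],[0.115,-0.25,0,0,0,0],[0.115,-0.25,0,0,0,0]]]'
python3 to.py 0 18.5 165
```

```text
clock: 5.17
eef_pos: [561.5, -111.0, 164.2]
tcp_rot: [3.141, -0.005, 3.036]
contact_force: [0.9, 1.0, -0.2]
opening: 0.005
grasp_force: 0.0
clock 5.1667 rigTCP [ -4.  -91.  164.2] F [ 0.7  1.1 -0.2]
[-0.02   0.547 -0.004  0.    -0.002 -0.   ]
```

```bash
python3 -m inch '[[[-0.005,0.05,0,0,0,0],[-0.005,0.1,0,0,0,0],[-0.005,0.14,0,0,0,0],[-0.005,0.18,0,0,0,0],[-0.005,0.22,0,0,0,0],[-0.005,0.26,0,0,0,0],[-0.005,0.3,0,0,0,0],[-0.005,0.3,0,0,0,0]]]'
python3 to.py 0 18.5 165
python3 - <<'E'
from h import *
f=r.grab_frame("wrist");cv2.imwrite("pics/w3.png",f[:,120:520,::-1])
E
```

```text
clock: 5.83
eef_pos: [579.0, -50.8, 170.6]
tcp_rot: [-3.142, 0.011, 3.038]
contact_force: [-1.4, -4.0, 33.3]
opening: -0.001
grasp_force: 18.5
clock 5.8333 rigTCP [  7.1 -29.2 170.6] F [-1.  -4.1 33.3]
[ 0.036  0.239  0.027 -0.     0.004  0.   ]
```

View pics/w3.png

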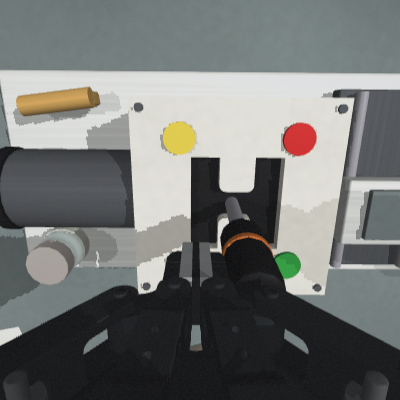

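The force is 33 N upward, so the finger linkage is bearing on the handle's top. I need to back off and push with only the tips, from higher up.

```bash
python3 -m inch '[[[0,-0.05,-0.03,0,0,0],[0,-0.13,-0.06,0,0,0],[0.03,-0.2,-0.08,0,0,0],[0.03,-0.2,-0.08,0,0,0],[0.03,-0.2,-0.08,0,0,0],[0.03,-0.2,-0.08,0,0,0]]]'
python3 to.py 0 -50 188
python3 - <<'E'
from h import *
f=r.grab_frame("wrist");cv2.imwrite("pics/w4.png",f[:,120:520,::-1])
E
```

```text
clock: 6.38
eef_pos: [563.0, -90.7, 180.9]
tcp_rot: [3.141, -0.0, 3.036]
contact_force: [0.6, -0.2, -1.2]
opening: -0.001
grasp_force: 0.0
clock 6.3833 rigTCP [ -4.6 -70.5 180.9] F [ 0.6 -0.2 -1.2]
[-0.023  0.103 -0.035  0.    -0.    -0.   ]
```

View pics/w4.png

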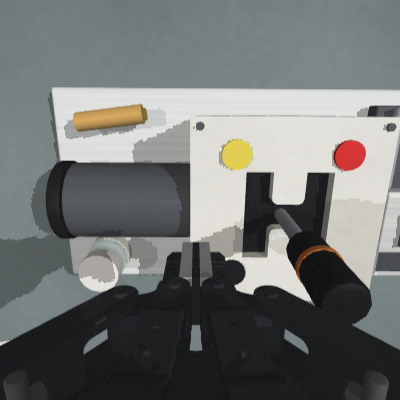

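The handle top is now at crop (345,302), full frame (465,302), and the stem is in the cross channel.

```bash
python3 -c "
from to import *
print(wray((465,302),209),wray((400,212),105),wray((435,257),155))"
```

```text
[  1.4  -5.3 209. ] [ -5.8  -6.4 105. ] [  6.7   2.6 155. ]
```

```bash
python3 -m inch '[[[-0.02,0.1,-0.035,0,0,0],[-0.02,0.17,-0.035,0,0,0],[-0.02,0.21,-0.035,0,0,0],[-0.02,0.25,-0.035,0,0,0],[-0.02,0.28,-0.035,0,0,0],[-0.02,0.31,-0.035,0,0,0],[-0.02,0.33,-0.035,0,0,0],[-0.02,0.33,-0.035,0,0,0]]]'
python3 to.py 0 20 188
```

```text
clock: 7.1
eef_pos: [573.9, -25.4, 188.1]
tcp_rot: [3.142, -0.0, 3.037]
contact_force: [0.2, -1.1, -0.0]
opening: 0.002
grasp_force: 0.7
clock 7.1 rigTCP [ -0.6  -4.5 188.1] F [ 0.3 -1.  -0. ]
[-0.003  0.122  0.     0.    -0.     0.   ]
```

```bash
python3 -m inch '[[[0,0.03,0,0,0,0],[0,0.05,0,0,0,0],[0,0.07,0,0,0,0],[0,0.09,0,0,0,0],[0,0.11,0,0,0,0],[0,0.12,0,0,0,0],[0,0.12,0,0,0,0],[0,0.12,0,0,0,0]]]'
python3 to.py -45 41 175
python3 - <<'E'
from h import *
f=r.grab_frame("wrist");cv2.imwrite("pics/w5.png",f[:,120:520,::-1])
E
```

```text
clock: 7.77
eef_pos: [576.4, -1.9, 188.3]
tcp_rot: [3.141, -0.0, 3.037]
contact_force: [-0.0, -1.3, -0.6]
opening: -0.004
grasp_force: 0.5
clock 7.7667 rigTCP [ -0.6  19.1 188.3] F [ 0.1 -1.3 -0.6]
[ 0.222  0.109  0.067  0.    -0.     0.   ]
```

View pics/w5.png

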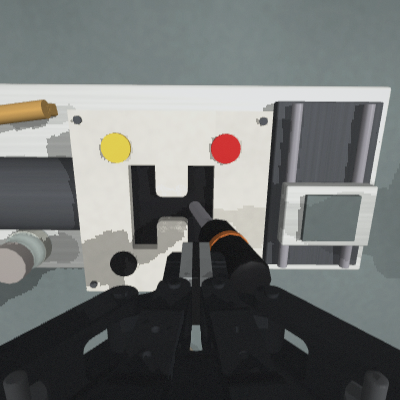

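The handle top is now at about crop (252,275). It may not be at the side stop yet, so I'll push on until the force rises.

```bash
python3 -c "
from to import *
print(wray((372,277),207))"
python3 -m inch '[[[0,0.015,0,0,0,0],[0,0.03,0,0,0,0],[0,0.04,0,0,0,0],[0,0.05,0,0,0,0],[0,0.05,0,0,0,0]]]';python3 to.py -45 41 175
```

```text
[ -1.4  45.  207. ]
clock: 8.23
eef_pos: [577.6, 8.1, 188.3]
tcp_rot: [-3.141, 0.0, 3.037]
contact_force: [0.1, -2.7, -0.5]
opening: 0.004
grasp_force: 1.3
clock 8.2333 rigTCP [ -0.5  29.2 188.3] F [ 0.3 -2.6 -0.5]
[ 0.223  0.059  0.066 -0.     0.     0.   ]
```

```bash
python3 -m inch '[[[0,0.01,0,0,0,0],[0,0.02,0,0,0,0],[0,0.02,0,0,0,0],[0,0.02,0,0,0,0]]]';python3 to.py -45 41 175
```

```text
clock: 8.57
eef_pos: [577.8, 11.2, 188.1]
tcp_rot: [-3.14, -0.0, 3.037]
contact_force: [-0.5, -6.5, -1.1]
opening: 0.001
grasp_force: 3.0
clock 8.5667 rigTCP [ -0.6  32.3 188.1] F [ 0.2 -6.5 -1.1]
[ 0.222  0.044  0.066 -0.    -0.     0.   ]
```

```bash
python3 -m inch '[[[0,-0.08,0,0,0,0],[0,-0.12,0,0,0,0],[0.12,-0.12,0,0,0,0],[0.25,-0.12,0,0,0,0],[0.25,-0.12,0,0,0,0],[0.25,0.0,0,0,0,0],[0.25,0.06,0.05,0,0,0],[0.25,0.06,0.05,0,0,0]]]';python3 to.py 0 44 178
```

```text
clock: 9.23
eef_pos: [529.5, 30.9, 177.0]
tcp_rot: [3.141, -0.001, 3.038]
contact_force: [-0.7, -0.7, -0.5]
opening: -0.002
grasp_force: 0.0
clock 9.2333 rigTCP [-50.7  46.9 177. ] F [-0.6 -0.8 -0.5]
[-0.253 -0.015 -0.005  0.    -0.     0.   ]
```

```bash
python3 -m inch '[[[-0.06,-0.015,0,0,0,0],[-0.11,-0.015,0,0,0,0],[-0.14,-0.015,0,0,0,0],[-0.17,-0.015,0,0,0,0],[-0.2,-0.015,0,0,0,0],[-0.23,-0.015,0,0,0,0],[-0.25,-0.015,0,0,0,0],[-0.25,-0.015,0,0,0,0]]]';python3 to.py 25 43 178
```

```text
clock: 9.9
eef_pos: [579.5, 20.5, 178.1]
tcp_rot: [-3.141, 0.0, 3.036]
contact_force: [-0.4, -0.1, 0.5]
opening: -0.001
grasp_force: 0.2
clock 9.9 rigTCP [  0.2  41.7 178.1] F [-0.4 -0.2  0.5]
[-0.124  0.007  0.    -0.     0.    -0.   ]
```

```bash
python3 -m inch '[[[-0.03,0.007,0,0,0,0],[-0.05,0.007,0,0,0,0],[-0.07,0.007,0,0,0,0],[-0.09,0.007,0,0,0,0],[-0.11,0.007,0,0,0,0],[-0.124,0.007,0,0,0,0],[-0.124,0.007,0,0,0,0],[-0.124,0.007,0,0,0,0]]]';python3 to.py 30 43 178
python3 - <<'E'
from h import *
f=r.grab_frame("wrist");cv2.imwrite("pics/w6.png",f[:,120:520,::-1])
E
```

```text
clock: 10.57
eef_pos: [604.3, 19.6, 178.5]
tcp_rot: [3.141, 0.001, 3.037]
contact_force: [0.2, -0.1, -0.5]
opening: 0.003
grasp_force: 0.1
clock 10.5667 rigTCP [ 24.9  43.5 178.5] F [ 0.2 -0.1 -0.5]
[-0.026 -0.002  0.002  0.     0.    -0.   ]
```

View pics/w6.png

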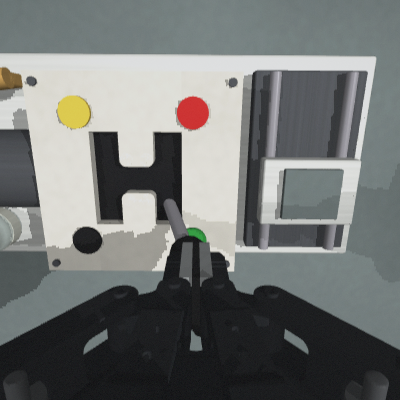

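The stem is in the green slot, well toward its far end. I'll keep pushing until the end stop shows in the force.

```bash
python3 -m inch '[[[-0.02,0,0,0,0,0],[-0.04,0,0,0,0,0],[-0.05,0,0,0,0,0],[-0.06,0,0,0,0,0],[-0.06,0,0,0,0,0],[-0.06,0,0,0,0,0]]]';python3 to.py 40 43 178
```

```text
clock: 11.12
eef_pos: [614.6, 18.3, 177.7]
tcp_rot: [-3.141, -0.003, 3.037]
contact_force: [-5.2, 0.4, -0.1]
opening: 0.0
grasp_force: 2.5
clock 11.1167 rigTCP [ 35.2  43.3 177.7] F [-5.3 -0.2 -0.1]
[-0.024 -0.001 -0.002 -0.    -0.001 -0.   ]
```

```bash
python3 -m inch '[[[-0.015,0,0,0,0,0],[-0.025,0,0,0,0,0],[-0.025,0,0,0,0,0],[-0.025,0,0,0,0,0]]]';python3 to.py 40 43 178
```

```text
clock: 11.45
eef_pos: [617.8, 17.8, 176.9]
tcp_rot: [-3.141, -0.007, 3.037]
contact_force: [-10.6, 0.3, -1.5]
opening: -0.002
grasp_force: 4.6
clock 11.45 rigTCP [ 38.5  43.1 176.9] F [-10.6  -0.8  -1.5]
[-0.007 -0.001 -0.005 -0.    -0.002 -0.   ]
```

```bash
python3 -m inch '[[[-0.02,0,0,0,0,0],[-0.03,0,0,0,0,0],[-0.03,0,0,0,0,0],[-0.03,0,0,0,0,0]]]'
python3 -m inch '[[[0.1,0,0,0,0,0],[0.25,0,0,0,0,0],[0.35,0,-0.2,0,0,0],[0.45,0,-0.5,0,0,0],[0.45,0,-0.5,0,0,0],[0.45,0,-0.5,0,0,0],[0.45,0,-0.5,0,0,0],[0.45,0,-0.5,0,0,0]]]'
python3 to.py -30 43 290
python3 - <<'E'
from h import *
f=r.grab_frame("wrist");cv2.imwrite("pics/w7.png",f[:,120:520,::-1])
E
```

```text
clock: 11.78
eef_pos: [621.7, 17.3, 176.0]
tcp_rot: [-3.14, -0.011, 3.037]
contact_force: [-15.9, 1.4, -1.9]
opening: 0.002
grasp_force: 7.1
clock: 12.45
eef_pos: [537.4, 26.6, 278.0]
tcp_rot: [3.141, 0.001, 3.037]
contact_force: [0.3, -0.4, 0.5]
opening: -0.002
grasp_force: 0.0
clock 12.45 rigTCP [-42.3  43.4 278. ] F [ 0.3 -0.3  0.5]
[-0.062 -0.002 -0.06   0.     0.    -0.   ]
```

View pics/w7.png

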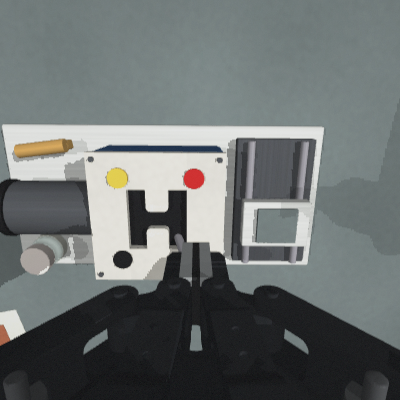

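The fingers hide the handle in this view. I'll move above the far side, as in the first look, and measure it.

```bash
python3 -m inch '[[[-0.2,0,-0.06,0,0,0],[-0.4,0,-0.06,0,0,0],[-0.6,0,-0.06,0,0,0],[-0.68,0,-0.06,0,0,0],[-0.68,0,-0.06,0,0,0],[-0.68,0,-0.06,0,0,0],[-0.68,0,-0.06,0,0,0],[-0.68,0,-0.06,0,0,0]]]'
python3 - <<'E'
from to import *
f=r.grab_frame("wrist");cv2.imwrite("pics/w8.png",f[:,120:520,::-1])
h=cv2.cvtColor(f,cv2.COLOR_RGB2HSV);m=cv2.inRange(h,(5,150,100),(18,255,255));m[:100]=0;m[230:]=0
for p in (f,):
  ys,xs=np.nonzero(m);print(len(xs),xs.mean(),ys.mean());print(wray((xs.mean(),ys.mean()),150))
w=cv2.imread("pics/w1.png")[:,:,::-1].copy();m=cv2.inRange(cv2.cvtColor(w,cv2.COLOR_RGB2HSV),(5,150,100),(18,255,255));m[:100]=0;m[200:]=0;m[:,:280]=0;m[:,350:]=0
ys,xs=np.nonzero(m);print("w1",len(xs),xs.mean(),ys.mean())
print(r.sense()["eef_pos"])
E
```

```text
clock: 13.17
eef_pos: [671.1, 12.4, 289.7]
tcp_rot: [-3.141, -0.002, 3.037]
contact_force: [1.0, 0.1, 0.7]
opening: -0.001
grasp_force: 0.0
90 312.0 139.67777777777778
[ 42.5  40.2 150. ]
w1 88 316.89772727272725 130.625
[671.26392685  12.4849211  290.10241186]
```

View pics/w8.png

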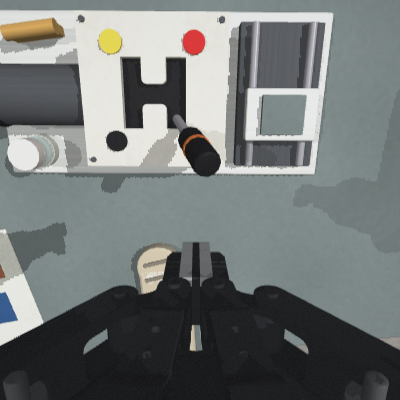

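Run:
```python
from to import *
a=r.sense()["eef_pos"]
print("now",wray((312,139.7),149),wray((325,162),196), wray((314,42),103),wray((230,41.5),103))
d=W.inv().apply(np.array([665.2,-68.5,291])-a);print("w1",wray((316.9,130.6),149-d[2])+d, wray((303,153),196-d[2])+d)
```

```text
now [ 42.6  40.2 149. ] [ 55.9  50.9 196. ] [-47.7  42.  103. ] [-48.1 -40.3 103. ]
w1 [ 36.95727015 -36.47444473 148.99758814] [ 51.45727015 -47.47444473 195.99758814]
```

```bash
python3 -c "
from rig import r
print(r.sign_off())"
```

```text
the job is handed in; nothing more can be done
None
```

The lever is home in the green (far-left) slot, against its end stop and about 5 mm further out than it was parked. It never went into the yellow or red slot, the fingers never took hold of the handle, and the job is handed in; on one push the gripper's linkage pressed on the handle's top at a measured 33 N, under the 40 N limit, before I backed off.

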